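# Set the batch dial to 4 and lock it

### The job

Set the batch dial on the bench to number 4 for the next panel: pull the red lock slide fully out from under the knob, press the black knob down just firmly enough for its clutch to grip and turn it until the 4 stands in the middle of the window, and let the knob spring up again. Then push the lock slide fully home. Press gently, the clutch must not be overloaded, and leave the other things on the bench where they stand.

Things in the scene. Friction and masses are not known exactly. Their poses are not given: they have to be found in the camera images.
- batch_dial: the batch dial: a blue housing 156 x 182 mm and 52 mm high, fixed to the bench, with a 45 degree sloping front and in it a small aluminium-framed window 34 x 32 mm. Origin on the bench top directly under the vertical axis of the knob; -x is the side with the window, +y the side with the red lock slide, z up.
- knob_grip (a point): centre of the round black knob's grip (41 mm diameter), on its vertical axis, 92 mm above the bench when the knob is up. Knob's top 10 mm above this point; aluminium flange on the knob (56 mm wide) has its upper face 22 mm below it, the housing's top is 40 mm below. Can be gripped at any yaw, turns endlessly, and can be pushed straight down unless the lock is home.
- lock_grip (a point): centre for gripping the upright tab of the red lock slide: tab 14 mm thick along the dial's x, 22 mm long along its y; this point is 85 mm above the bench, 10 mm below the tab's top, 22 mm above the slide's plate (24 mm wide) and 33 mm above the housing's top. It stands 60 mm to the dial's +y from the knob's axis when home, 88 mm when fully out.
- dial_lock (a joint): travel of the lock slide in m along the dial's +y: 0 fully home (its tongue under the knob's flange, the knob cannot be pressed; so at the start), 0.028 fully out. The knob is free once it is more than about half out. Moves with about 2 N of friction and stays where it is left; solid stops at both ends.
- number_drum (a joint): angle (rad) of the white drum with black numbers 0 to 7 behind the window: 0 with the 0 in the middle, 0.785 more per number, 3.142 with the 4 in the middle; grows anticlockwise seen from above. The knob turns it 1 to 1 the same way while the clutch grips. Stops just before 0 and after 7; starts between 0.9 and 2.3; friction of 0.06 N m holds it where it is left.
- knob_stem: sprung stem carrying the knob and its clutch; origin on the axis, under the flange, 66 mm above the bench with the knob up. Return spring 1.5 N at first, +0.3 N per mm. The clutch meets the drum after 1.5 to 9.5 mm of pressing, different each time and not visible, only felt: from there the resistance grows by about 5 N per mm. Pressing with 10 to 12 N in all suits every case.
- drum_carriage: sprung carriage inside the housing that carries the number drum (origin on the knob's axis, 9 mm above the bench). The drum follows the knob only while the clutch presses on it with more than about 3.5 N, else the knob turns idly; more than 15 N on the clutch overloads it.
- copper_jar: bystander: jar with gold lid and green content, 58 mm diameter, 87 mm high, origin under its centre
- solder_spool: bystander: spool of solder wire with black flanges, 52 mm diameter, 46 mm high, origin under its centre
- patina_bottle: bystander: white bottle with red cap, 51 mm wide, 85 mm high, origin under its centre

How it is judged:
By the outcome, as a careful person would: the job done as asked, in the order asked, and still so for the second after the job is handed in, with the robot touching nothing.
It also fails if it takes over 72 s, if anything falls off the work surface, if the arm or the gripper's body presses on something with over 40 N, if the wrist force passes 120 N, or if a joint passes its speed limit or range.

### The arm

A 7-joint arm with a two-finger parallel gripper is mounted at the origin on a cart in front of the work surface, level with it; the furniture and walls round the work are solid. World frame = base frame: x ahead of the robot, y to its left, z up, the work surface at z = 0. Lengths are in m, angles in rad, forces in N, time in s.
With the tool pointing down it reaches from about 0.425 to 0.925 m from the base axis. Payload 6.8 kg.
Tool frame: the origin (TCP) lies at the very end of the fingers, on their centre line; the grasp point (between the pads) lies 19 mm behind it; z points along the fingers, y is the line along which they close (so a half turn about z gives the same grasp; the last joint's range is limited). The gripper opens to 85 mm and grips with 20 to 120 N. Pads are 22 mm wide; open, the fingers measure 114 mm over their backs; the gripper's body (76 mm by 85 mm) begins 54 mm behind the grasp point. The pads swing forward as they close: fully open they stand 13 mm farther back than shut.
Start: joints at [-1.444, 0.477, 0.022, 1.555, -0.011, 1.109, -0.083], TCP at [0.157, 0.656, 0.231] pointing down, gripper open.
Joint ranges: [-2.96, 2.96], [-0.34, 2.1], [-1.41, 1.46], [0.24, 2.44], [-1.37, 4.51], [0.17, 1.92], [-2.96, 2.96]. Speed limits (rad/s): [2.39, 2.39, 3.14, 3.14, 3.14, 3.14, 3.14].

### API

Orientations are given as a rotation vector (axis times angle).
In Python, from bench import get_obs, viewer, r gives the robot as it stands. The module is installed in compiled form; this text tells all that it offers.
- The arm moves only by the tool play_rows, never from a script. Its argument "commands" is a list that holds one entry, the list of rows, each a list of 5 numbers: the gripper's target within -1 to 1 (shut at 1, half-way at 0, fully open at -1), then the shift along the tool's x, y, z scaled (see below), then the turn about the tool's z scaled (see below). A call has 1 to 12 rows; each row is the pose to reach, as a shift and turn from the pose commanded when the call began, along the tool's axes at that moment; what a row does not reach only later rows make up. The controller multiplies each number of a shift by 0.2 m and each number of a turn by pi/2 rad. A row lasts 1/12 s, in which the tool goes at most 41.7 mm and 7.16 degrees, less where a joint would pass 70% of its speed; a pose out of reach is approached as far as the arm can. A call with a number of a shift or a turn outside -1 to 1 is refused whole. A call with a gripper value outside its range is refused whole. The fingers move at their own pace and stop on an object; "grip_force" is the grip in N (left out, the last holds). Time passes only in rows, so rows that repeat a pose let the fingers close. It gives the time, the measured TCP pose, the force, the opening and the grip force at its end, in the units of the state.
- get_obs(): the state, without advancing time (a new reading comes with each control period).
- viewer.grab_frame(name): name is "side" or "top" or "wrist"; returns a dict with "pixels" (384x512x3 uint8, red, green, blue), "fovy" (degrees; the focal length in pixels is half the picture's height over the tangent of half this angle, whatever the lens; pixels are square), "cx", "cy" (the principal point, pixels), "world_to_cam" (4x4, takes a point from world to camera coordinates); the wrist camera has in their place "hand_eye" (4x4, takes a point from camera to tool coordinates, whose origin is the TCP and whose axes are the flange's). Camera axes: x right, y up, looking along -z (the intrinsics and any distortion apply to the point x, -y, -z); pixel columns grow to the right and rows downward; lengths in m; the calibration is good to about 2 mm. A picture is of the moment at which its call begins: read the wrist's pose just before it. There is no depth.
- r.hand_in(): hands the job in; it is judged then, once.
Trained networks look in a picture, given as the dict that the camera call returned (one of the last four; its "shot" number tells which), for a name from the list of things; names that differ only in an ending like _2 or _b are one class to them, and where a whole thing is asked for, a point or a joint stands for the part that bears it (a point fixed in the world has none). Each returns a list of dicts, best first, with "score" (0 to 1); they miss things now and then, are a little off and sometimes report something else, mostly with a low value. They report only what shows in the picture. A call takes as long as a camera call.
- viewer.trace(picture, thing): "pixels" (384x512 bool, what is visible of it) and "rect" ([left, top, right, bottom] in pixels, round what is visible of it).
The state is a dict: "clock": time; "joints": joint angles; "qvel": joint speeds; "tau": joint torques, N m; "tcp_pos": TCP position; "orientation": TCP orientation; "contact_force": force on the tool from outside, world axes, zero at the start; "moment": the same for the moment, N m; "grip_width": finger opening in m; "gripper_force": force on a finger pad.
Only numpy, scipy, OpenCV 4.12 (cv2) and the standard library are available. Lean on these libraries where they do the work, as an engineer would, in place of code of your own. Each camera call takes 0.05 s, during which the arm holds its last target. There are 200 camera calls.

## Working session

There is one attempt and no reset: what is moved stays moved. The work goes in short steps, Python scripts to look and compute and a tool call to move; the robot and the scene stay as the last step left them, time stands still between calls to the robot, and variables do not carry over. Pictures are saved under pics/ and viewed, at most 10 in all, crops included, and the job is handed in when it is done.

Besides the shell and the picture viewer there is one more tool, called after "Emit:" as name(argument=value, ...) on one line, values as JSON. play_rows: Moves the arm, as the interface text tells. Shifts and turns lie within -1 to 1; 1 stands for 0.2 m of shift or pi/2 rad of turn. Its arguments: {"type":"object","properties":{"commands":{"type":"array","items":{"type":"array","items":{"type":"array","items":{"type":"number","minimum":-1,"maximum":1}}}},"grip_force":{"type":"number"}},"required":["commands"]}

```bash
mkdir -p pics
cat > h.py <<'E'
import numpy as np, cv2
from scipy.spatial.transform import Rotation as R
from bench import get_obs, viewer, r
def save(p,n,crop=None,s=1):
    im=p["pixels"][...,::-1]
    if crop: a,b,c,d=crop; im=im[b:d,a:c]
    cv2.imwrite("pics/"+n,cv2.resize(im,None,fx=s,fy=s,interpolation=cv2.INTER_CUBIC))
def w2c(p,o=None):
    if "world_to_cam" in p: return np.array(p["world_to_cam"])
    T=np.eye(4);T[:3,:3]=R.from_rotvec(o["orientation"]).as_matrix();T[:3,3]=o["tcp_pos"]
    return np.linalg.inv(T@np.array(p["hand_eye"]))
def f(p): return 192/np.tan(np.radians(p["fovy"])/2)
def ray(p,uv,z,M):
    d=np.array([(uv[0]-p["cx"])/f(p),-(uv[1]-p["cy"])/f(p),-1]); Rm=M[:3,:3]
    c=-Rm.T@M[:3,3]; d=Rm.T@d
    return c+d*(z-c[2])/d[2]
def proj(p,X,M):
    q=M[:3,:3]@np.array(X)+M[:3,3]; return p["cx"]+f(p)*q[0]/-q[2], p["cy"]-f(p)*q[1]/-q[2]
E
python3 - <<'E'
from h import *
o=get_obs();print(o)
ims=[]
for n in ["side","top","wrist"]:
    p=viewer.grab_frame(n);M=w2c(p,o)
    print(n,{k:v for k,v in p.items() if k not in("pixels","world_to_cam")}, "cam",-M[:3,:3].T@M[:3,3])
    ims.append(p["pixels"])
    for t in ["batch_dial","knob_grip","lock_grip","copper_jar","solder_spool","patina_bottle"]:
        for d in viewer.trace(p,t)[:2]:
            ys,xs=np.nonzero(d["pixels"]);c=(xs.mean(),ys.mean())
            print(t,round(d["score"],2),d["rect"],np.round(c),np.round(ray(p,c,0.09,M),3))
ims=[cv2.resize(i,(400,300)) for i in ims]
g=np.vstack([np.hstack(ims[:2]),np.hstack([ims[2],ims[2]*0])])
cv2.imwrite("pics/a.png",g[...,::-1])
E
```

```text
{'clock': 0.0, 'joints': array([-1.44410863,  0.4777945 ,  0.02232668,  1.5564804 , -0.01150111,
        1.10930284, -0.08311898]), 'qvel': array([-0.00223133, -0.00162745, -0.00071436, -0.00147923,  0.00058821,
        0.0016902 , -0.00025251]), 'tau': array([-1.26294012e-04, -5.96450007e+01,  1.60796966e+00, -2.81207621e+01,
        1.24441463e-02,  9.29964735e-03,  8.49586002e-06]), 'tcp_pos': array([0.15689575, 0.65588589, 0.230317  ]), 'orientation': array([-3.67925906e-01, -3.11988521e+00,  2.91393660e-03]), 'contact_force': array([-0.39730686,  0.40457613,  0.48747735]), 'moment': array([-0.04726855,  0.02719422,  0.02628676]), 'gripper_force': 0.0, 'grip_width': 0.08544325990322449}
side {'fovy': 55.900828966055236, 'cx': 254.4206156962768, 'cy': 195.1971971488784, 'shot': 1} cam [ 0.35006603 -0.95449209  0.43413673]
knob_grip 0.75 [216.5, 171.9, 235.7, 186.5] [226. 179.] [0.549 0.019 0.09 ]
copper_jar 0.31 [224.8, 263.3, 251.6, 298.1] [237. 280.] [ 0.461 -0.474  0.09 ]
solder_spool 0.81 [222.9, 262.1, 249.7, 297.4] [237. 280.] [ 0.461 -0.475  0.09 ]
solder_spool 0.2 [226.0, 
[... 609 characters left out ...]
, 355.6, 239.9] [346. 234.] [ 0.481 -0.36   0.09 ]
patina_bottle 0.74 [312.3, 158.0, 332.7, 180.2] [320. 168.] [ 0.69 -0.28  0.09]
patina_bottle 0.38 [204.9, 199.8, 225.3, 217.9] [215. 208.] [0.552 0.047 0.09 ]
wrist {'fovy': 64.96683714694655, 'cx': 255.45449176725222, 'cy': 190.62669960914033, 'hand_eye': array([[-9.52401262e-05,  9.46771259e-01,  3.21907089e-01,
         8.36718302e-02],
       [ 9.99999829e-01,  2.76053482e-04, -5.16047636e-04,
         6.16586066e-05],
       [-5.77442643e-04,  3.21906985e-01, -9.46771123e-01,
        -1.42045383e-01],
       [ 0.00000000e+00,  0.00000000e+00,  0.00000000e+00,
         1.00000000e+00]]), 'shot': 3} cam [0.07557669 0.67567014 0.37235102]
```

View pics/a.png

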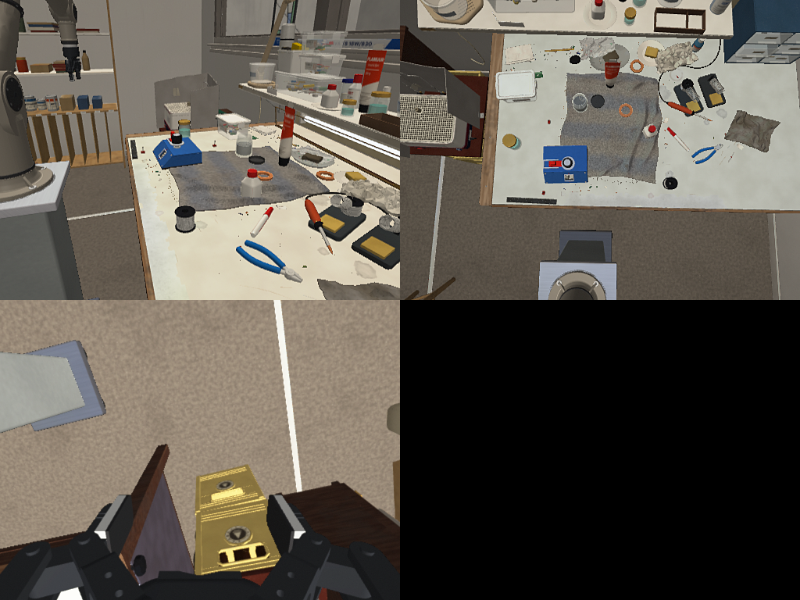

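Side view: the dial sits at (178,148), with a free path to it. Top view: window faces the robot (568,178), knob at (567,162), red lock on its +y side (551,163). Next I swing over it.

Emit:
play_rows(commands=[[[-1,-0.87,-0.83,0,0],[-1,-0.87,-0.83,0,0],[-1,-0.87,-0.83,0,0],[-1,-0.87,-0.83,0,0],[-1,-0.87,-0.83,0,0],[-1,-0.87,-0.83,0,0],[-1,-0.87,-0.83,0,0]]])

```text
clock: 1.63
tcp_pos: [0.2929, 0.4479, 0.2315]
orientation: [0.383, 3.116, -0.004]
contact_force: [-0.0, -0.3, -1.0]
grip_width: 0.0855
gripper_force: 0.0
```

Emit:
play_rows(commands=[[[-1,-0.87,-0.83,0,0],[-1,-0.87,-0.83,0,0],[-1,-0.87,-0.83,0,0],[-1,-0.87,-0.83,0,0],[-1,-0.87,-0.83,0,0],[-1,-0.87,-0.83,0,0],[-1,-0.87,-0.83,0,0]]])

```text
clock: 2.22
tcp_pos: [0.422, 0.2461, 0.2317]
orientation: [0.384, 3.116, -0.002]
contact_force: [0.2, 0.8, -0.7]
grip_width: 0.0853
gripper_force: 0.0
```

Emit:
play_rows(commands=[[[-1,-0.87,-0.83,0,0.85],[-1,-0.87,-0.83,0,0.85],[-1,-0.87,-0.83,0,0.85],[-1,-0.87,-0.83,0,0.85],[-1,-0.87,-0.83,0,0.85],[-1,-0.87,-0.83,0,0.85],[-1,-0.87,-0.83,0,0.85],[-1,-0.87,-0.83,0,0.85],[-1,-0.87,-0.83,0,0.85],[-1,-0.87,-0.83,0,0.85],[-1,-0.87,-0.83,0,0.85],[-1,-0.87,-0.83,0,0.85]]])

```text
clock: 3.22
tcp_pos: [0.549, 0.0515, 0.2313]
orientation: [2.223, 2.22, 0.0]
contact_force: [0.4, -0.3, 0.2]
grip_width: 0.0856
gripper_force: 0.0
```

Run:
```python
from h import *
o=get_obs();print(o["clock"],o["tcp_pos"],R.from_rotvec(o["orientation"]).as_matrix().round(3),o["joints"].round(2))
p=viewer.grab_frame("wrist");M=w2c(p,o)
for t,z in [("batch_dial",.052),("knob_grip",.102),("lock_grip",.095)]:
    for d in viewer.trace(p,t)[:2]:
        ys,xs=np.nonzero(d["pixels"]);c=(xs.mean(),ys.mean())
        print(t,round(d["score"],2),d["rect"],np.round(c),np.round(ray(p,c,z,M),4))
save(p,"b.png",s=1.5)
```

```text
3.2167 [0.54896938 0.05151512 0.23127895] [[ 0.001  1.     0.   ]
 [ 1.    -0.001 -0.   ]
 [-0.     0.    -1.   ]] [-0.69  0.3   0.59  1.88 -0.2   1.01 -0.01]
batch_dial 0.66 [186.5, 64.7, 332.4, 232.5] [263. 146.] [0.5567 0.0763 0.052 ]
knob_grip 0.57 [238.6, 145.7, 291.7, 203.3] [261. 173.] [0.5534 0.0597 0.102 ]
lock_grip 0.83 [245.8, 92.8, 270.9, 149.8] [259. 120.] [0.5512 0.1077 0.095 ]
```

View pics/b.png

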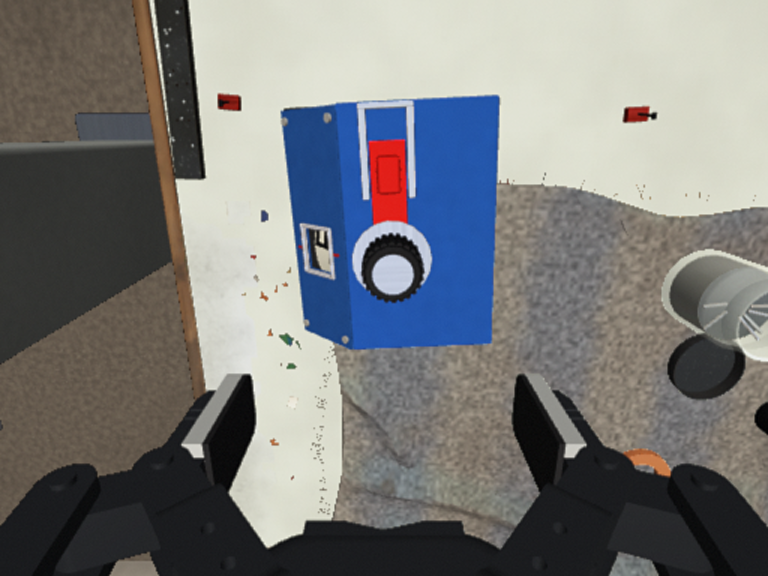

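Wrist image (1.5x): the knob top's centre is at (393,273), the tab top's at (388,174), and the housing top's right edge runs (498,97)–(491,343). The drum shows in the window at (318,250).

Run:
```python
from h import *
o=get_obs();p=viewer.grab_frame("wrist");M=w2c(p,o)
for n,u,z in [("knobtop",(393,273),.102),("tab",(388,174),.095),("RT",(498,97),.052),("RB",(491,343),.052),("LT",(337,103),.052),("LB",(353,347),.052),("slotT",(387,103),.054),("flangeL",(353,255),.07),("flR",(431,255),.07)]:
    print(n,ray(p,np.array(u)/1.5,z,M).round(4))
save(p,"c.png",crop=(190,140,235,195),s=9)
```

```text
knobtop [0.5544 0.0507 0.102 ]
tab [0.5509 0.1106 0.095 ]
RT [0.6234 0.1566 0.052 ]
RB [ 0.633  -0.0217  0.052 ]
LT [0.5175 0.1525 0.052 ]
LB [ 0.5248 -0.0255  0.052 ]
slotT [0.5504 0.1525 0.054 ]
flangeL [0.5274 0.0539 0.07  ]
flR [0.5813 0.054  0.07  ]
```

View pics/c.png

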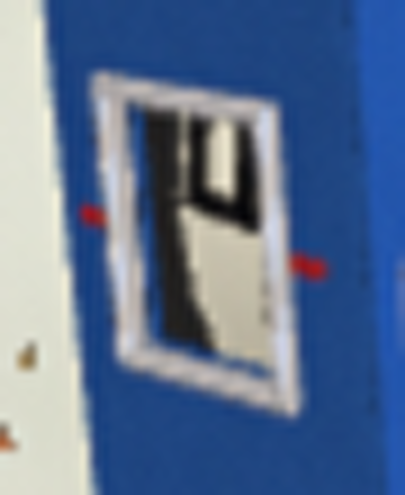

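Emit:
play_rows(commands=[[[-1,0.295,0.01,0,-0.033],[-1,0.295,0.01,0.0,-0.033],[-1,0.295,0.01,0.2,-0.033],[-1,0.295,0.01,0.4,-0.033],[-1,0.295,0.01,0.6,-0.033],[-1,0.295,0.01,0.7,-0.033],[-1,0.295,0.01,0.8,-0.033],[-1,0.295,0.01,0.8,-0.033],[-1,0.295,0.01,0.8,-0.033]]])

```text
clock: 4.22
tcp_pos: [0.5503, 0.1094, 0.0708]
orientation: [-2.161, -2.279, 0.003]
contact_force: [0.0, 0.5, 0.8]
grip_width: 0.0855
gripper_force: 0.0
```

Emit:
play_rows(commands=[[[1,0,0,0,0],[1,0,0,0,0],[1,0,0,0,0],[1,0,0,0,0],[1,0,0,0,0],[1,0,0,0,0],[1,0,0,0,0],[1,0,0,0,0],[1,0,0,0,0],[1,0,0,0,0]]], grip_force=25)

```text
clock: 5.05
tcp_pos: [0.5518, 0.11, 0.0719]
orientation: [2.162, 2.278, 0.003]
contact_force: [2.9, 0.2, 5.8]
grip_width: 0.013
gripper_force: 30.3
```

Emit:
play_rows(commands=[[[1,0.03,0,0,0],[1,0.06,0,0,0],[1,0.09,0,0,0],[1,0.12,0,0,0],[1,0.14,0,0,0],[1,0.15,0,0,0],[1,0.15,0,0,0],[1,0.15,0,0,0]]])

```text
clock: 5.72
tcp_pos: [0.5505, 0.1382, 0.0719]
orientation: [2.162, 2.275, 0.001]
contact_force: [4.9, -4.2, 5.9]
grip_width: 0.0136
gripper_force: 30.3
```

Emit:
play_rows(commands=[[[1,0.015,0,0,0],[1,0.03,0,0,0],[1,0.03,0,0,0]]])

```text
clock: 5.97
tcp_pos: [0.5506, 0.1385, 0.0718]
orientation: [2.163, 2.268, -0.006]
contact_force: [4.8, -18.0, 6.1]
grip_width: 0.0134
gripper_force: 30.4
```

Emit:
play_rows(commands=[[[-1,0.0,0,0,0],[-1,0,0,0,0],[-1,0,0,0,0],[-1,0,0,0,0],[-1,0,0,0,0],[-1,0,0,-0.3,0],[-1,0,0,-0.6,0],[-1,0,0,-0.8,0]]])

```text
clock: 6.63
tcp_pos: [0.5479, 0.1457, 0.1971]
orientation: [-2.161, -2.279, 0.004]
contact_force: [1.0, 1.1, -0.7]
grip_width: 0.0853
gripper_force: 0.0
```

Emit:
play_rows(commands=[[[-1,-0.4,-0.45,0,-1],[-1,-0.4,-0.45,0,-1],[-1,-0.4,-0.45,0,-1],[-1,-0.4,-0.45,0,-1],[-1,-0.4,-0.45,0,-1],[-1,-0.4,-0.45,0,-1],[-1,-0.4,-0.45,0,-1],[-1,-0.4,-0.45,0,-1],[-1,-0.4,-0.45,0,-1],[-1,-0.4,-0.45,0,-1],[-1,-0.4,-0.45,0,-1],[-1,-0.4,-0.45,0,-1]]])

```text
clock: 7.63
tcp_pos: [0.463, 0.0614, 0.1963]
orientation: [-0.018, -3.141, -0.0]
contact_force: [0.1, 0.3, -0.7]
grip_width: 0.0855
gripper_force: 0.0
```

Run:
```python
from h import *
o=get_obs();print(o["tcp_pos"],o["joints"].round(2),o["contact_force"])
p=viewer.grab_frame("wrist");M=w2c(p,o)
for t,z in [("knob_grip",.102),("lock_grip",.095)]:
    for d in viewer.trace(p,t)[:1]:
        ys,xs=np.nonzero(d["pixels"]);c=(xs.mean(),ys.mean())
        print(t,round(d["score"],2),np.round(c),np.round(ray(p,c,z,M),4))
c=proj(p,(.498,.052,.026),M);print(c)
print("axis top px",proj(p,(.5544,.0507,.102),M))
im=p["pixels"];x,y=map(int,c)
a=cv2.resize(im,(400,300)); b=cv2.resize(im[max(0,y-50):y+50,x-50:x+50],(400,400),interpolation=cv2.INTER_CUBIC)
cv2.imwrite("pics/d.png",np.hstack([np.vstack([a,a[:100]*0]),b])[...,::-1])
```

```text
[0.46297517 0.06137601 0.19626381] [-0.58  0.18  0.36  2.09 -0.08  0.89  1.38] [ 0.10418583  0.26026589 -0.72184207]
knob_grip 0.71 [245. 271.] [0.5366 0.0515 0.102 ]
lock_grip 0.7 [317. 260.] [0.531  0.1184 0.095 ]
(np.float64(246.9815148346934), np.float64(201.39566136343527))
axis top px (np.float64(244.67836509427414), np.float64(287.29398852665395))
```

View pics/d.png

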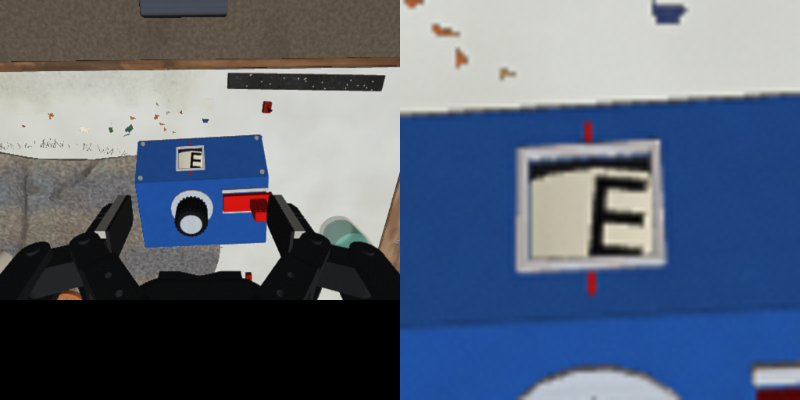

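The window (right crop) shows an inverted 3 centred at x≈621 against the window middle at 590. So the 3 lies about 7 mm to +y and the drum is near 2.2 rad. That leaves about 0.93 rad to turn anticlockwise. The knob position is confirmed, and the lock is out.

Emit:
play_rows(commands=[[[-1,-0.457,-0.048,0,0.6],[-1,-0.457,-0.048,0,0.6],[-1,-0.457,-0.048,0,0.6],[-1,-0.457,-0.048,0,0.6],[-1,-0.457,-0.048,0,0.6],[-1,-0.457,-0.048,0,0.6],[-1,-0.457,-0.048,0.1,0.6],[-1,-0.457,-0.048,0.2,0.6],[-1,-0.457,-0.048,0.4,0.6],[-1,-0.457,-0.048,0.5,0.6],[-1,-0.457,-0.048,0.6,0.6],[-1,-0.457,-0.048,0.6,0.6]]])

```text
clock: 8.78
tcp_pos: [0.5516, 0.0499, 0.0727]
orientation: [-1.453, -2.78, 0.007]
contact_force: [-0.9, -0.0, -0.8]
grip_width: 0.0858
gripper_force: 0.0
```

Emit:
play_rows(commands=[[[1,0,0,0,0],[1,0,0,0,0],[1,0,0,0,0],[1,0,0,0,0],[1,0,0,0,0],[1,0,0,0,0],[1,0,0,0,0],[1,0,0,0,0],[1,0,0,0,0]]], grip_force=40)

```text
clock: 9.53
tcp_pos: [0.555, 0.0498, 0.0766]
orientation: [1.451, 2.785, 0.001]
contact_force: [0.8, -0.2, 2.3]
grip_width: 0.0358
gripper_force: 41.4
```

Run:
```python
from h import *
o=get_obs();print(o["clock"],o["tcp_pos"],o["joints"].round(2),o["contact_force"],o["moment"],o["grip_width"],R.from_rotvec(o["orientation"]).as_matrix().round(3))
```

```text
9.5333 [0.55499474 0.04976266 0.0766247 ] [-0.57  0.53  0.48  1.99 -0.36  0.71  0.74] [ 0.75049708 -0.21690681  2.25637301] [-0.04963841 -0.34141693  0.03147356] 0.03578075972687941 [[-0.573  0.82   0.001]
 [ 0.82   0.573  0.   ]
 [-0.001  0.001 -1.   ]]
```

Emit:
play_rows(commands=[[[1,0,0,0.005,0],[1,0,0,0.01,0],[1,0,0,0.015,0],[1,0,0,0.015,0],[1,0,0,0.015,0]]])

```text
clock: 9.95
tcp_pos: [0.555, 0.0497, 0.074]
orientation: [1.452, 2.785, 0.001]
contact_force: [-1.7, -1.0, 9.4]
grip_width: 0.0356
gripper_force: 42.3
```

Emit:
play_rows(commands=[[[1,0,0,0.005,0],[1,0,0,0.01,0],[1,0,0,0.01,0],[1,0,0,0.01,0]]])

```text
clock: 10.28
tcp_pos: [0.5551, 0.0497, 0.0726]
orientation: [1.452, 2.786, 0.002]
contact_force: [-4.3, -1.9, 15.9]
grip_width: 0.0357
gripper_force: 42.8
```

Emit:
play_rows(commands=[[[1,0,0,-0.006,0],[1,0,0,-0.006,0],[1,0,0,-0.006,0],[1,0,0,-0.006,0]]])

```text
clock: 10.62
tcp_pos: [0.555, 0.0497, 0.0734]
orientation: [1.452, 2.785, 0.002]
contact_force: [-1.5, -1.4, 12.1]
grip_width: 0.0355
gripper_force: 42.7
```

Emit:
play_rows(commands=[[[1,0,0,-0.001,-0.05],[1,0,0,-0.001,-0.1],[1,0,0,-0.001,-0.15],[1,0,0,-0.001,-0.2],[1,0,0,-0.001,-0.2]]])

```text
clock: 11.03
tcp_pos: [0.5551, 0.0499, 0.0737]
orientation: [0.992, 2.98, 0.002]
contact_force: [-1.7, -0.6, 11.1]
grip_width: 0.036
gripper_force: 42.4
```

Emit:
play_rows(commands=[[[1,0,0,0,-0.05],[1,0,0,0,-0.1],[1,0,0,0,-0.15],[1,0,0,0,-0.2],[1,0,0,0,-0.25],[1,0,0,0,-0.3],[1,0,0,0,-0.35],[1,0,0,0,-0.39],[1,0,0,0,-0.39],[1,0,0,0,-0.39]]])

```text
clock: 11.87
tcp_pos: [0.555, 0.0501, 0.0737]
orientation: [0.053, 3.14, 0.002]
contact_force: [-1.8, -0.7, 11.1]
grip_width: 0.0356
gripper_force: 42.4
```

```bash
cat > win.py <<'E'
from h import *
import sys
o=get_obs();print(o["clock"],o["tcp_pos"],o["joints"].round(2),o["contact_force"],o["moment"],R.from_rotvec(o["orientation"]).as_matrix()[:2,:2].round(3))
p=viewer.grab_frame("wrist");M=w2c(p,o)
x,y=map(int,proj(p,(.4955,.0477,.026),M));print(x,y)
im=p["pixels"];y=max(y,60)
a=cv2.resize(im,(266,200)); b=cv2.resize(im[y-50:y+50,x-60:x+60],(528,440),interpolation=cv2.INTER_CUBIC)
cv2.imwrite("pics/"+sys.argv[1],np.hstack([np.vstack([a,np.zeros((240,266,3),np.uint8)]),b])[...,::-1])
E
python3 win.py e.png
```

```text
11.8667 [0.55502365 0.05007449 0.07365705] [-0.38  0.5   0.22  1.98 -0.17  0.68  1.49] [-1.76284401 -0.71091714 11.10329408] [0.1074057  0.32439229 0.0720708 ] [[-0.999  0.034]
 [ 0.034  0.999]]
247 129
```

View pics/e.png

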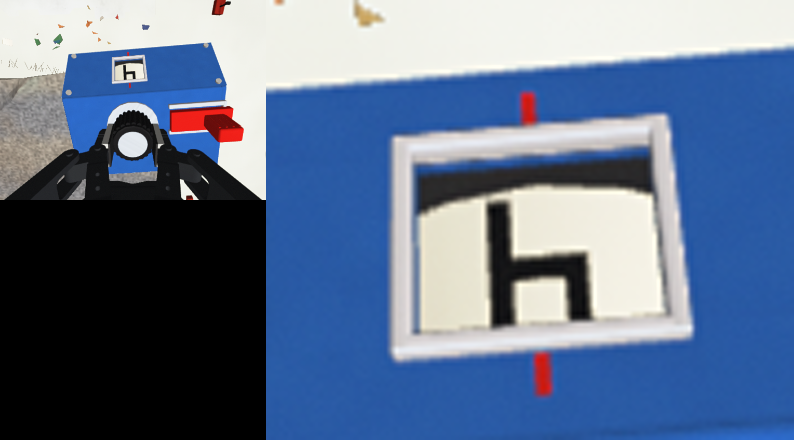

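The 4 (inverted) spans x≈488–590 at row 262, centre 539. The red index line is at 537 there, so it is centred to within about 0.3 mm. I'll let the knob rise, then release.

Emit:
play_rows(commands=[[[1,0,0,-0.01,0],[1,0,0,-0.02,0],[1,0,0,-0.025,0],[1,0,0,-0.025,0],[-1,0,0,-0.025,0],[-1,0,0,-0.025,0],[-1,0,0,-0.025,0],[-1,0,0,-0.025,0],[-1,0,0,-0.025,0],[-1,0,0,-0.025,0],[-1,0,0,-0.025,0]]])

```text
clock: 12.83
tcp_pos: [0.5543, 0.0498, 0.0776]
orientation: [-0.053, -3.141, 0.0]
contact_force: [-0.2, 0.3, -0.2]
grip_width: 0.0854
gripper_force: 0.0
```

Emit:
play_rows(commands=[[[-1,0,0,-0.1,0],[-1,0,0,-0.2,0],[-1,0,0,-0.3,0],[-1,0,0,-0.45,0],[-1,0,0,-0.5,0],[-1,0,0,-0.5,0]]])

```text
clock: 13.33
tcp_pos: [0.5564, 0.05, 0.1805]
orientation: [0.053, 3.136, 0.002]
contact_force: [-0.7, 0.1, -0.6]
grip_width: 0.0853
gripper_force: 0.0
```

```bash
python3 win.py f.png
```

```text
13.3333 [0.55636959 0.04997555 0.18054458] [-0.42  0.34  0.27  1.91 -0.12  0.9   1.44] [-0.72139209  0.11277371 -0.63793363] [-0.03739116 -0.0247226   0.03345018] [[-0.999  0.034]
 [ 0.034  0.999]]
250 112
```

View pics/f.png

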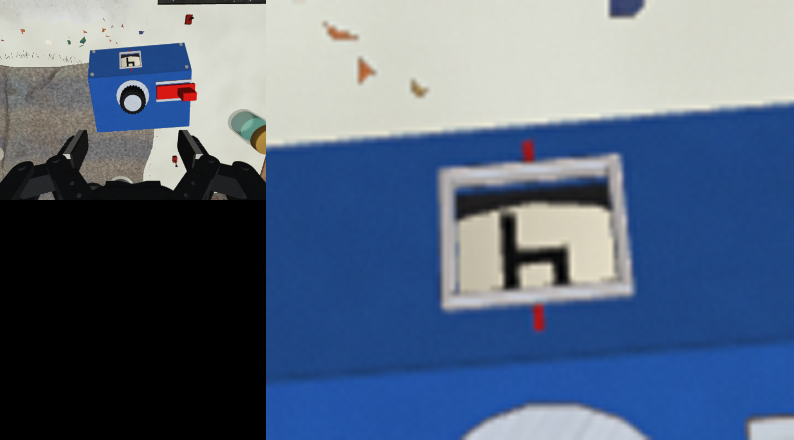

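The 4 is still centred (536 against index line 535) with the knob up and released. Next I regrip the tab and push it home.

Emit:
play_rows(commands=[[[-1,0.04,0.44,0,0.946],[-1,0.04,0.44,0,0.946],[-1,0.04,0.44,0,0.946],[-1,0.04,0.44,0,0.946],[-1,0.04,0.44,0,0.946],[-1,0.04,0.44,0,0.946],[-1,0.04,0.44,0,0.946],[-1,0.04,0.44,0,0.946],[-1,0.04,0.44,0,0.946],[-1,0.04,0.44,0,0.946],[-1,0.04,0.44,0,0.946],[-1,0.04,0.44,0,0.946]]])

```text
clock: 14.38
tcp_pos: [0.5483, 0.1377, 0.1758]
orientation: [-2.171, -2.27, 0.005]
contact_force: [-0.4, 0.0, -0.1]
grip_width: 0.0855
gripper_force: 0.0
```

Run:
```python
from h import *
o=get_obs();Rm=R.from_rotvec(o["orientation"]).as_matrix();print(o["tcp_pos"],Rm.round(3),Rm.T@(np.array([.5504,.1390,.0715])-o["tcp_pos"])/.2)
```

```text
[0.54831788 0.13768317 0.17580022] [[-0.045  0.999 -0.003]
 [ 0.999  0.045 -0.002]
 [-0.001 -0.003 -1.   ]] [0.00686897 0.01209071 0.52146119]
```

Emit:
play_rows(commands=[[[-1,0.007,0.01,0.15,0],[-1,0.007,0.01,0.3,0],[-1,0.007,0.01,0.45,0],[-1,0.007,0.01,0.52,0],[-1,0.007,0.01,0.52,0],[-1,0.007,0.01,0.52,0]]])

```text
clock: 14.88
tcp_pos: [0.5501, 0.1388, 0.0721]
orientation: [-2.164, -2.276, 0.006]
contact_force: [0.8, -0.2, 0.4]
grip_width: 0.0853
gripper_force: 0.0
```

Emit:
play_rows(commands=[[[1,0,0,0,0],[1,0,0,0,0],[1,0,0,0,0],[1,0,0,0,0],[1,0,0,0,0],[1,0,0,0,0],[1,0,0,0,0],[1,0,0,0,0],[1,0,0,0,0],[1,0,0,0,0]]], grip_force=25)

```text
clock: 15.72
tcp_pos: [0.5508, 0.1397, 0.0743]
orientation: [-2.163, -2.276, 0.0]
contact_force: [-3.8, -0.2, 6.6]
grip_width: 0.0134
gripper_force: 27.4
```

Emit:
play_rows(commands=[[[1,-0.03,0,0,0],[1,-0.06,0,0,0],[1,-0.09,0,0,0],[1,-0.12,0,0,0],[1,-0.14,0,0,0],[1,-0.15,0,0,0],[1,-0.165,0,0,0],[1,-0.165,0,0,0]]])

```text
clock: 16.38
tcp_pos: [0.5521, 0.1114, 0.0743]
orientation: [-2.157, -2.276, -0.005]
contact_force: [-5.3, 10.5, 8.4]
grip_width: 0.0137
gripper_force: 27.6
```

Travelled 28 mm and reached the stop (10 N). One firmer push to confirm it, then release, rise and check.

Emit:
play_rows(commands=[[[1,-0.015,0,0,0],[1,-0.02,0,0,0],[1,-0.02,0,0,0],[-1,-0.02,0,0,0],[-1,0,0,0,0],[-1,0,0,0,0],[-1,0,0,0,0],[-1,0,0,0,0],[-1,0,0,0,0],[-1,0,0,-0.2,0],[-1,0,0,-0.4,0],[-1,0,0,-0.6,0]]])

```text
clock: 17.38
tcp_pos: [0.5524, 0.1056, 0.1945]
orientation: [-2.165, -2.276, 0.004]
contact_force: [1.4, 0.5, 0.9]
grip_width: 0.0854
gripper_force: 0.0
```

Emit:
play_rows(commands=[[[-1,-0.4,-0.45,-0.1,-1],[-1,-0.4,-0.45,-0.1,-1],[-1,-0.4,-0.45,-0.1,-1],[-1,-0.4,-0.45,-0.1,-1],[-1,-0.4,-0.45,-0.1,-1],[-1,-0.4,-0.45,-0.1,-1],[-1,-0.4,-0.45,-0.1,-1],[-1,-0.4,-0.45,-0.1,-1],[-1,-0.4,-0.45,-0.1,-1],[-1,-0.4,-0.45,-0.1,-1],[-1,-0.4,-0.45,-0.1,-1],[-1,-0.4,-0.45,-0.1,-1]]])

```text
clock: 18.38
tcp_pos: [0.4671, 0.0216, 0.2136]
orientation: [-0.023, -3.141, 0.0]
contact_force: [-0.5, 0.7, 1.0]
grip_width: 0.0854
gripper_force: 0.0
```

```bash
python3 win.py g.png
python3 - <<'E'
from h import *
o=get_obs();p=viewer.grab_frame("wrist");M=w2c(p,o)
print("home tab/knob px",proj(p,(.5509,.1106,.095),M),proj(p,(.5544,.0507,.102),M))
save(p,"g2.png",s=1.5)
E
```

```text
18.3833 [0.46707689 0.0215742  0.21362945] [-0.56  0.15  0.43  2.08 -0.08  0.93  1.47] [-0.54275053  0.69153479  0.96450333] [0.0179167  0.00704006 0.00807688] [[-1.     0.015]
 [ 0.015  1.   ]]
278 190
home tab/knob px (np.float64(345.0380919394704), np.float64(264.8646792680277)) (np.float64(285.49355408907496), np.float64(272.3237748185142))
```

View pics/g.png

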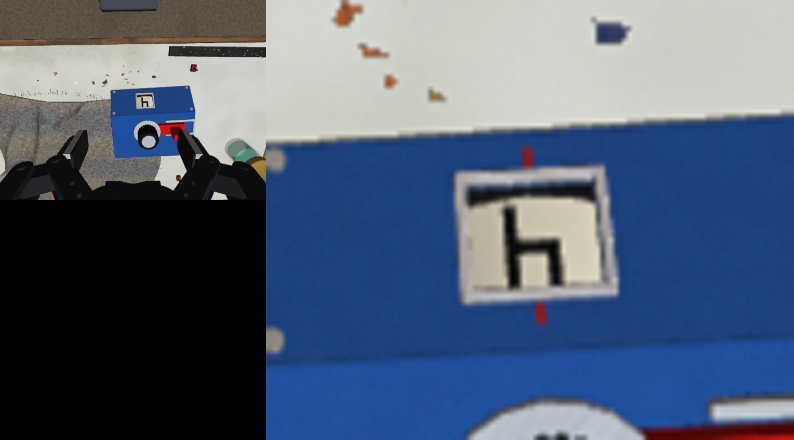

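View pics/g2.png

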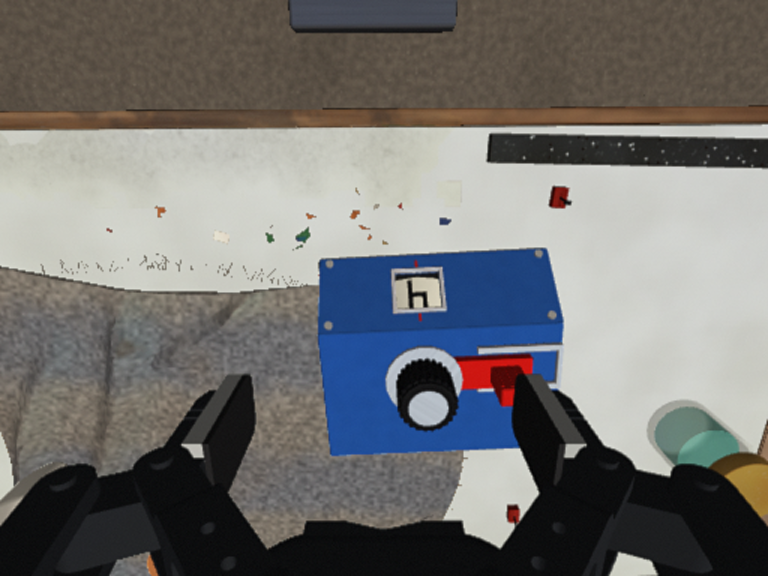

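The 4 is at 533 against the index line at 536; the difference is parallax, as the camera is now on the -y side. The knob is up at (428,408) as predicted, and the tab is at its home position (~508,395).

```bash
python3 -c "
from bench import r
print(r.hand_in())"
```

```text
the job is handed in; nothing more can be done
None
```

The job is handed in after about 18 s: the dial shows 4 in the middle of the window, the knob is up and the lock slide is fully home; the press briefly read 15.9 N in all (about 13 N on the clutch, under its 15 N limit) before I eased it to about 11–12 N and turned.

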